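Turn a sensor housing to face the contact probe and work the probe lever

ROBOT

A 6-joint arm with a two-finger parallel gripper is mounted at the origin on the work surface. World frame = base frame: x ahead of the robot, y to its left, z up, the work surface at z = 0. Lengths are in m, angles in rad, forces in N, time in s.
With the tool pointing down it reaches from about 0.3 to 0.875 m from the base axis. Payload 6.4 kg.
Tool frame: the origin (TCP) lies midway between the tips of the shut fingers; the grasp point (between the pads) lies 19 mm behind it; z points along the fingers, y is the line along which they close (so a half turn about z gives the same grasp; the last joint's range is limited). The gripper opens to 85 mm and grips with 20 to 120 N. Pads are 22 mm wide; open, the fingers measure 114 mm over their backs; the gripper's body (76 mm by 85 mm) begins 54 mm behind the grasp point. The pads swing forward as they close: fully open they stand 13 mm farther back than shut.
Start: joints at [-1.351, 0.181, 1.607, -0, 1.354, -0.206], TCP at [0.238, -0.524, 0.231] pointing down, gripper open.
Joint ranges: [-2.99, 2.99], [-0.89, 2.07], [0.3, 2.58], [-1.14, 4.28], [0, 2.63], [-3.12, 3.12]. Speed limits (rad/s): [2.57, 2.57, 3.01, 3.14, 3.14, 3.14].

INTERFACE

Orientations are given as a unit quaternion [w, x, y, z].
In Python, from bench import * gives the robot as it stands.
- The arm moves only by the tool play_rows, never from a script. Its argument "plan" is a list of rows, each a list of 3 entries, a list of its own where there are three numbers: the finger opening in mm, from 0 to 85.4, then the shift along the tool's x, y, z normalised to -1 to 1, where 1 is 40 cm, then the turn about the tool's z normalised to -1 to 1, where 1 is pi rad. A call has 1 to 10 rows; each row is the pose to reach, as a shift and turn from the pose commanded when the call began, along the tool's axes at that moment, turning the shorter way round; what a row does not reach only later rows make up. A row lasts 1/10 s, in which the tool goes at most 50 mm and 8.59 degrees, less where a joint would pass 70% of its speed; a pose out of reach is approached as far as the arm can. A call with a number of a shift or a turn outside -1 to 1 is refused whole. A call with a gripper value outside its range is refused whole. The fingers move at their own pace and stop on an object; the grip force is fixed at half the most. Time passes only in rows, so rows that repeat a pose let the fingers close. It gives the time, the measured TCP pose, the force, the opening and the grip force at its end, in the units of the state.
- get_obs(): the state, without advancing time (a new reading comes with each control period).
- camera(name): name is "scene" or "top"; returns a dict with "image" (420x560x3 uint8, red, green, blue), "range_z" (420x560 float32, m along the optical axis (not along the pixel's ray), 0 where there is no reading), "intrinsics" (3x3 intrinsics, pixels), "rvec" (rotation vector, rad) and "tvec" (3), from world to camera coordinates, as OpenCV has them. Camera axes: x right, y down, z forward; pixel columns grow to the right and rows downward; lengths in m; the calibration is good to about 2 mm. A picture is of the moment at which its call begins.
- hand_in(): hands the job in; it is judged then, once.
Trained networks look in a picture, given as the dict that the camera call returned (one of the last four; its "shot" number tells which), for a name from the list of things; names that differ only in an ending like _2 or _b are one class to them, and where a whole thing is asked for, a point or a joint stands for the part that bears it (a point fixed in the world has none). Each returns a list of dicts, best first, with "conf" (0 to 1); they miss things now and then, are a little off and sometimes report something else, mostly with a low value. They report only what shows in the picture. A call takes as long as a camera call. They do not tell look-alikes from the thing itself.
- search_frame(picture, label): "rect" ([centre column, centre row, width, height] in pixels, round what is visible of it).
- masks_of(picture, label): "mask" (420x560 bool, what is visible of it) and "rect" ([centre column, centre row, width, height] in pixels, round what is visible of it).
The state is a dict: "time_s": time; "q": joint angles; "dq": joint speeds; "joint_efforts": joint torques, N m; "eef_pos": TCP position; "eef_rot": TCP orientation; "wrist_force": force on the tool from outside, world axes, zero at the start; "torque": the same for the moment, N m; "opening": opening from 0.0 (shut) to 1.0 (fully open); "grasp_force": force on a finger pad.
Only numpy, scipy, OpenCV 4.12 (cv2) and the standard library are available. Lean on these libraries where they do the work, as an engineer would, in place of code of your own. Each camera call takes 0.05 s, during which the arm holds its last target. There are 200 camera calls.

TASK

Turn the round sensor housing in its nest so that the slot in its side squarely faces the probe. Then pull the fixture's sprung lever through its full stroke so that the probe goes into the slot, hold it there a moment, and ease the lever slowly all the way home without letting it snap back. Leave the housing standing in its nest with the slot still facing the probe, and leave the spool, screwdriver and tray where they are.

Things in the scene. Friction and masses are not known exactly. Their poses are not given: they have to be found in the camera images.
- fixture: Fixed probe fixture: aluminium plate 100 x 300 x 12 mm (y -55 to 245). Origin on the bench under the nest's centre, z up, +y from nest to probe and lever. Nest: low black ring, inner radius 26, outer 30 mm, top 17 mm over the bench. Grey guide block at y 69-135 mm, 36 mm wide, top 60 mm over the bench; two grey cheeks at y 156-200 mm, top 104 mm.
- sensor: Loose round aluminium housing in the nest, 49 mm diameter, 50 mm high, about 120 g, small dark lens on top. Origin at the centre of its underside (12 mm over the bench in the nest), z up. One upright slot in its side, towards its own +y, 15 mm wide, 11 mm deep, open at the top, down to 8 mm above the underside. It starts turned away from the probe.
- slot (a point): Centre of the slot's mouth, on the housing's outer surface (24.5 mm from its axis, 28 mm above its underside).
- nest_mark (a point): Fixed point where the slot's mouth belongs: on the probe's line, 24.5 mm from the nest's centre, 40 mm above the bench. A black line on the base plate beneath points from the nest to the probe.
- probe_tip (a point): Tip of the probe, a level black bar 8 mm wide, 12 mm high, pins in its end, coming out of the guide block towards the nest 40 mm over the bench. At rest 53 mm from the nest's centre; the lever drives it 36 mm nearer, into a properly turned slot (17 mm from the centre).
- lever_grip (a point): Centre of the lever's black grip, a barrel 30 mm in diameter, 34 mm long, axis along the fixture's x (pinch it by its flat ends; it can turn between the pads). 150 mm from the pivot; at rest straight above it, 235 mm over the bench. The steel bar below it is 11 mm thick.
- lever_pivot (a point): Centre of the lever's hinge, 85 mm above the bench, 175 mm from the nest's centre along the fixture's +y. The hinge axis is the fixture's x axis.
- lever (a joint): Angle of the sprung lever, rad: 0 upright (fully home), 0.80 fully pulled. Pulling swings the grip along the fixture's +y, away from the nest, and down; a spring returns it (2 N at the grip at first, 7 N at the end). The probe moves 45 mm per rad.
- solder_spool: Bystander: grey spool 54 mm in diameter and 46 mm high, origin at the centre of its underside.
- screwdriver: Bystander: black-handled screwdriver lying on the bench, 200 mm long, 26 mm thick, origin under its middle.
- parts_tray: Bystander: black open tray 90 x 120 x 28 mm, origin at the centre of its underside.
Mind the look-alikes: they are no part of the job. What is shaped like the sensor but orange or pink is not meant.

How it is judged:
On the way, in this order (a step that is already met when the one before it is completed fails the run):
1. the housing stands in its nest with its slot facing the probe, the lever not yet pulled (horizontal distance between slot and nest_mark below 0.004 m and horizontal distance between sensor and fixture below 0.004 m and z of sensor in the frame of fixture between 0.009 and 0.0145 m and angle between sensor's own z axis and vertical below 0.06 rad and value of joint lever below 0.12 rad), for 0.2 s.
2. the lever is fully pulled and the probe is inside the slot (value of joint lever above 0.72 rad and x of probe_tip in the frame of sensor between -0.0055 and 0.0055 m and y of probe_tip in the frame of sensor between 0.01 and 0.0225 m), for 0.2 s.
At the end, for the whole second after the job is handed in: The lever is home (below 0.06 rad); the housing stands at rest in its nest (centre within 4 mm, flat on the plate, tilt under 0.06 rad) with the mouth of its slot within 4 mm of its place in front of the probe (horizontal distance between slot and nest_mark below 0.004 m and horizontal distance between sensor and fixture below 0.004 m and z of sensor in the frame of fixture between 0.009 and 0.0145 m and angle between sensor's own z axis and vertical below 0.06 rad and value of joint lever below 0.06 rad and linear speed of sensor below 0.02 m/s); the robot touches nothing.
It fails at once if the lever snaps back (faster than 1.5 rad/s on its way home) (velocity of joint lever below -1.5 rad/s and value of joint lever above 0.15 rad).
It fails at once if the spool, screwdriver or tray is disturbed (moved over 20 mm) (distance of any of solder_spool, screwdriver, parts_tray from where it was at the start of the episode above 0.02 m).
It also fails if it takes over 61 s, if anything falls off the work surface, if the arm or the gripper's body presses on something with over 40 N, if the wrist force passes 120 N, or if a joint passes its speed limit or range.

## Working session

There is one attempt and no reset: what is moved stays moved. The work goes in short steps, Python scripts to look and compute and a tool call to move; the robot and the scene stay as the last step left them, time stands still between calls to the robot, and variables do not carry over. Pictures are saved under pics/ and viewed, at most 10 in all, crops included, and the job is handed in when it is done.

Besides the shell and the picture viewer there is one more tool, called by a JSON object that holds its "method" and its "body". play_rows: Moves the arm, as the interface text tells. Its arguments: {"type":"object","properties":{"plan":{"type":"array","items":{"type":"array"}}},"required":["plan"]}

```bash
mkdir -p pics; cat > h.py <<'E'
from bench import *
import numpy as np, cv2
from scipy.spatial.transform import Rotation as R
def cloud(p):
    K=np.array(p["intrinsics"]);z=p["range_z"];v,u=np.indices(z.shape)
    c=np.stack([(u-K[0,2])*z/K[0,0],(v-K[1,2])*z/K[1,1],z],-1)
    M=cv2.Rodrigues(np.array(p["rvec"],float))[0]
    w=(c-np.array(p["tvec"]).ravel())@M; w[z<=0]=np.nan
    return w
def proj(p,X):
    return cv2.projectPoints(np.array(X,float).reshape(-1,1,3),np.array(p["rvec"],float),np.array(p["tvec"],float),np.array(p["intrinsics"],float),None)[0][:,0]
def save(n,im,s=1):
    cv2.imwrite("pics/"+n,cv2.resize(im[:,:,::-1],None,fx=s,fy=s,interpolation=cv2.INTER_CUBIC))
E
python3 - <<'E'
from h import *
a=camera("scene");b=camera("top")
save("s0.png",a["image"]);save("t0.png",b["image"])
for nm,p in(("scene",a),("top",b)):
    w=cloud(p)
    for l in["fixture","sensor","lever","lever_grip","solder_spool","screwdriver","parts_tray","probe_tip"]:
        for d in masks_of(p,l)[:4]:
            m=d["mask"];print(nm,l,round(d["conf"],2),np.round(d["rect"]),np.round(np.nanmedian(w[m],0),3),np.round(np.nanmax(w[m][:,2]),3))
o=get_obs();print(o)
E
```

```text
scene fixture 0.91 [284. 215. 150. 128.] [ 0.523 -0.023  0.013] 0.251
scene fixture 0.7 [211. 293.  28.  40.] [ 0.689 -0.149  0.044] 0.05
scene sensor 0.93 [239. 223.  28.  32.] [ 0.531 -0.156  0.057] 0.067
scene sensor 0.9 [181. 222.  27.  31.] [ 0.555 -0.275  0.044] 0.054
scene sensor 0.58 [198. 188.  22.  32.] [ 0.461 -0.282  0.04 ] 0.054
scene lever 0.96 [332. 188.  17.  73.] [0.508 0.013 0.229] 0.251
scene lever 0.38 [239. 221.  25.  34.] [ 0.53  -0.156  0.057] 0.067
scene lever_grip 0.63 [332. 188.  21.  72.] [0.508 0.014 0.23 ] 0.251
scene solder_spool 0.93 [212. 293.  30.  36.] [ 0.689 -0.149  0.044] 0.05
scene screwdriver 0.73 [300. 195.  88.  11.] [ 0.405 -0.11   0.019] 0.028
scene parts_tray 0.6 [286. 308.  72.  60.] [ 0.664 -0.016  0.005] 0.031
top fixture 0.61 [284. 241. 148.  65.] [ 0.505 -0.06   0.012] 0.251
top sensor 0.86 [393. 271.  32.  26.] [ 0.45  -0.286  0.049] 0.055
top sensor 0.71 [330. 236.  27.  26.] [ 0.517 -0.163  0.061] 0.066
top sensor 0.71 [389. 223.  30.  25.] [ 0.543 -0.278  0.049] 0.055
top lever 0.67 [230. 239.  27.  26.] [0.504 0.007 0.246] 0.251
t
[... 365 characters left out ...]
 'q': array([-1.35133788e+00,  1.80793923e-01,  1.60698431e+00, -1.02569401e-07,
        1.35380253e+00, -2.06289940e-01]), 'dq': array([ 2.09439765e-05, -1.24022391e-04,  2.97615847e-04, -6.84392429e-06,
        2.42631824e-04, -1.66088933e-03]), 'joint_efforts': array([-1.71883230e-04, -4.44837928e+01, -3.51682520e+01, -2.65145682e-04,
        6.01308784e-04,  3.23116979e-06]), 'eef_pos': array([ 0.2375024 , -0.52368162,  0.23129947]), 'eef_rot': array([ 5.94834539e-06,  9.77427720e-01,  2.11270093e-01, -1.09172124e-08]), 'wrist_force': array([-0.25980659, -0.67653448,  0.95944321]), 'torque': array([ 0.06090706, -0.00687844,  0.02213825]), 'grasp_force': 0.0, 'opening': 1.002292449958602}
```

```bash
python3 - <<'E'
import cv2,numpy as np
a=cv2.imread("pics/s0.png")[140:340,150:390];b=cv2.imread("pics/t0.png")[120:320,180:420]
c=np.hstack([a,b]);cv2.imwrite("pics/c0.png",cv2.resize(c,(792,330),interpolation=cv2.INTER_CUBIC))
E
```

```text
(no output)
```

View pics/c0.png

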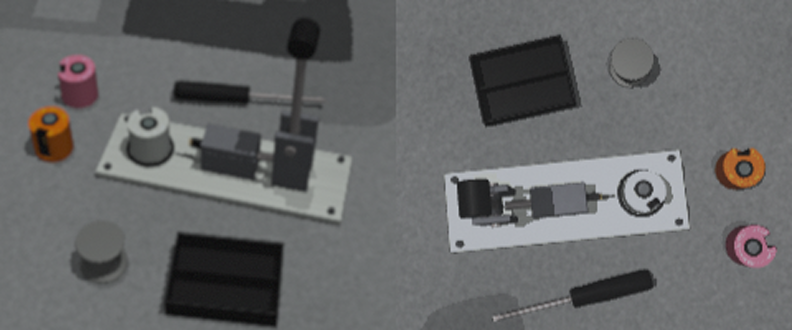

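```bash
python3 - <<'E'
from h import *
b=camera("top");a=camera("scene")
for nm,p in(("top",b),("scene",a)):
    w=cloud(p);im=p["image"]
    m=(w[...,2]>0.007)&(w[...,2]<0.017)&(w[...,0]>.43)&(w[...,0]<.6)&(w[...,1]>-.26)&(w[...,1]<.11)&(im.min(-1)>110)
    n,l,s,c=cv2.connectedComponentsWithStats(m.astype(np.uint8))
    k=1+s[1:,4].argmax();P=w[l==k][:,:2]
    # rect area from rectified pts
    r=cv2.minAreaRect((P*1000).astype(np.float32));print(nm,len(P),r)
    # guide block top z~.06, cheeks .104, sensor top .062, grip
    for t,lo,hi in(("block",.057,.063),("cheek",.1,.108)):
        q=(w[...,2]>lo)&(w[...,2]<hi)&(abs(w[...,0]-.51)<.05)&(w[...,1]>-.12)&(w[...,1]<.08)
        if q.sum()>5:print(t,q.sum(),cv2.minAreaRect((w[q][:,:2]*1000).astype(np.float32)))
    d=masks_of(p,"sensor")
    for x in d:
        if abs(np.nanmedian(w[x["mask"]][:,1])+.16)<.03:
            q=w[x["mask"]];q=q[q[:,2]>.058];q=q[q[:,2]<.064];print("sens",cv2.minEnclosingCircle((q[:,:2]*1000).astype(np.float32)),q[:,2].mean())
    g=(w[...,2]>.2)&(abs(w[...,0]-.51)<.05)&(abs(w[...,1])<.06)
    q=w[g];print("grip",np.round(q.min(0),3),np.round(q.max(0),3))
save("ts.png",b["image"][212:262,300:360],8)
save("ss.png",a["image"][195:250,210:300],8)
E
```

```text
top 4331 ((510.8836975097656, -68.91619873046875), (99.9531478881836, 299.6355285644531), 4.626171112060547)
block 566 ((507.0948181152344, -36.23456954956055), (37.09238052368164, 118.7330093383789), 6.690337657928467)
cheek 153 ((504.022216796875, 13.521822929382324), (41.832496643066406, 43.16892623901367), 5.403064727783203)
sens ((518.0657958984375, -163.88711547851562), 24.68144989013672) 0.061297667803161794
grip [ 0.487 -0.005  0.229] [0.521 0.026 0.251]
scene 3049 ((509.6423645019531, -67.2406005859375), (103.72985076904297, 300.4564208984375), 4.587592124938965)
block 520 ((508.3341979980469, -27.426048278808594), (39.12815475463867, 131.9001007080078), 2.390566825866699)
cheek 179 ((503.6676330566406, 15.647970199584961), (44.57864761352539, 43.8120002746582), 4.274191379547119)
sens ((517.9705810546875, -159.84376525878906), 25.326744079589844) 0.061395605660156886
grip [ 0.486 -0.004  0.201] [0.524 0.028 0.251]
```

View pics/ts.png

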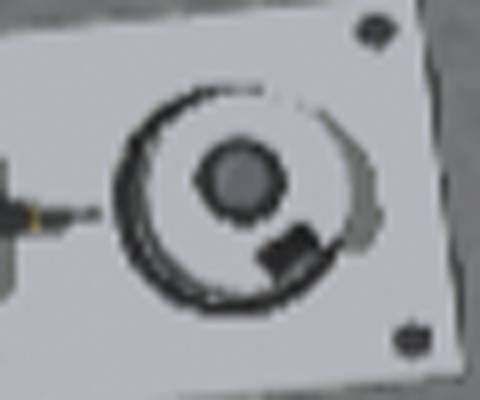

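View pics/ss.png

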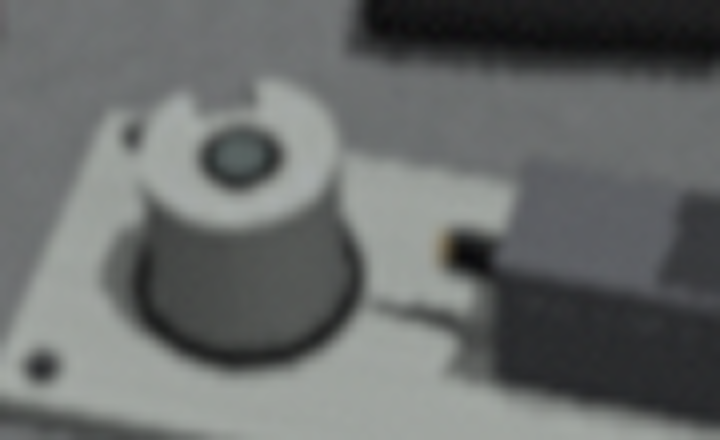

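```bash
cat >> h.py <<'E'
NC=np.array([.5179,-.1628]); YAW=np.radians(4.6)
FY=np.array([-np.sin(YAW),np.cos(YAW)]);FX=np.array([np.cos(YAW),np.sin(YAW)])
def slot(p,z=.062,name=None):
    g=np.linspace(-.035,.035,281);X,Y=np.meshgrid(NC[0]-g,NC[1]-g,indexing="ij")
    uv=proj(p,np.stack([X,Y,np.full_like(X,z)],-1)).astype(np.float32).reshape(281,281,2)
    return cv2.remap(p["image"],uv[...,0],uv[...,1],cv2.INTER_CUBIC),X,Y
def go(pos,psi):
    """shift/turn to TCP pos with tool-y heading psi(deg)"""
    o=get_obs();r=R.from_quat(np.roll(o["eef_rot"],-1));M=r.as_matrix()
    d=M.T@(np.array(pos)-o["eef_pos"]);h=np.degrees(np.arctan2(M[1,1],M[0,1]))
    print("t",round(o["time_s"],2),"tcp",np.round(o["eef_pos"],4),"psi",round(h,2),"q6",round(o["q"][5],2),"F",np.round(o["wrist_force"],1),"shift",np.round(d/.4,4),"turn",np.round(-(psi-h)/180,4),"tilt",np.round(M[2],4),"open",round(o["opening"],3),"gf",round(o["grasp_force"],1))
E
python3 - <<'E'
from h import *
ims=[]
for n in("top","scene"):
    p=camera(n);im,X,Y=slot(p);ims.append(im)
    dx,dy=X-NC[0],Y-NC[1];r=np.hypot(dx,dy)*1e3
    g=im.max(-1).astype(float)
    for c0,c1 in((14,18),(16,20),(18,22)):
        m=(r>c0)&(r<c1);th=np.degrees(np.arctan2(dy,dx))%360
        bins=[g[m&(abs(th-t)<4)].mean() for t in range(0,360,10)]
        if c0==16:print(n,np.round(bins))
        md=m&(g<(110 if n=="top" else 140));print(n,c0,md.sum(),np.degrees(np.angle(np.exp(1j*np.radians(th[md])).mean()))%360)
save("rect.png",np.hstack(ims),1.4)
go([*NC,.10],-54.4)
E
```

```text
top 14 919 216.54952538192333
top [187. 188. 188. 187. 188. 188. 188. 187. 188. 187. 187. 188. 188. 188.
 188. 187. 189. 188. 188. 146.  47.  42.  44.  36.  82. 183. 188. 188.
 188. 188. 188. 187. 187. 188. 188. 188.]
top 16 986 217.38375133897318
top 18 966 217.2712010703191
scene 14 1201 200.83450372321002
scene [169. 170. 168. 164. 166. 169. 168. 167. 168. 169. 169. 168. 167. 168.
 168. 169. 168. 167. 144. 108. 111. 113. 115. 129. 161. 169. 168. 168.
 168. 167. 167. 167. 167. 168. 168. 169.]
scene 16 1047 207.0634289384656
scene 18 1100 207.5308284536877
t 1.2 tcp [ 0.2375 -0.5237  0.2313] psi -65.6 q6 -0.21 F [ 0.3 -0.3  0.2] shift [ 1.0111 -0.5321  0.3282] turn -0.0622 tilt [-0. -0. -1.] open 0.998 gf 0.0
```

View pics/rect.png

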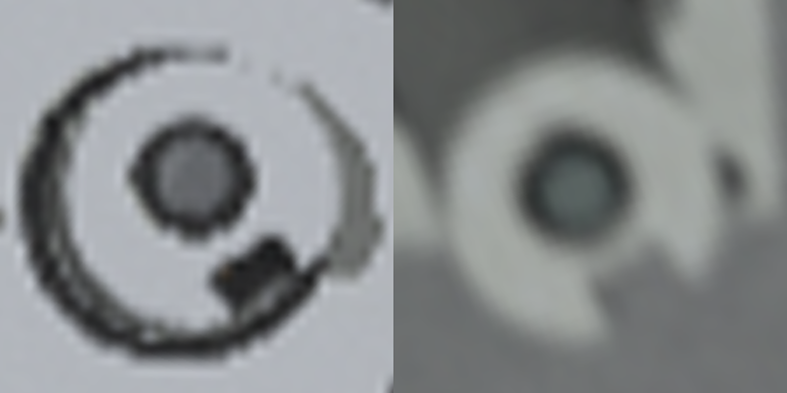

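{"method": "play_rows", "body": {"plan": [[75, [0.95, -0.5, 0.15], -0.053], [75, [0.95, -0.5, 0.15], -0.053], [75, [0.95, -0.5, 0.15], -0.053], [75, [0.95, -0.5, 0.15], -0.053], [75, [0.95, -0.5, 0.15], -0.053], [75, [0.95, -0.5, 0.15], -0.053], [75, [0.95, -0.5, 0.15], -0.053], [75, [0.95, -0.5, 0.15], -0.053], [75, [0.95, -0.5, 0.15], -0.053], [75, [0.95, -0.5, 0.15], -0.053]]}}

```text
time_s: 2.2
eef_pos: [0.5025, -0.1808, 0.1706]
eef_rot: [-0.001, 0.956, 0.294, 0.0]
wrist_force: [-0.4, -0.9, -0.7]
opening: 0.876
grasp_force: 0.0
```

```bash
python3 - <<'E'
from h import *
p=camera("scene");w=cloud(p)
# disc top points: fit circle from scene & sanity of centre
go([*NC,.11],-56);go([*NC,.036],-56)
E
```

```text
t 2.25 tcp [ 0.5017 -0.1826  0.1709] psi -55.84 q6 0.4 F [-0.2 -0.7  0. ] shift [ 0.0614 -0.0181  0.1523] turn 0.0009 tilt [-3.e-04 -6.e-04 -1.e+00] open 0.877 gf 0.0
t 2.25 tcp [ 0.5017 -0.1826  0.1709] psi -55.84 q6 0.4 F [-0.2 -0.7  0. ] shift [ 0.0614 -0.018   0.3373] turn 0.0009 tilt [-3.e-04 -6.e-04 -1.e+00] open 0.877 gf 0.0
```

{"method": "play_rows", "body": {"plan": [[75, [0.062, -0.018, 0.15], 0.0], [75, [0.062, -0.018, 0.15], 0.0], [75, [0.062, -0.018, 0.15], 0.0], [75, [0.062, -0.018, 0.15], 0.0]]}}

```text
time_s: 2.65
eef_pos: [0.5174, -0.1657, 0.1119]
eef_rot: [0.0, 0.957, 0.292, -0.0]
wrist_force: [0.1, -0.1, 0.5]
opening: 0.878
grasp_force: 0.0
```

```bash
python3 - <<'E'
from h import *
go([*NC,.036],-56)
E
```

```text
t 2.65 tcp [ 0.5174 -0.1657  0.1119] psi -56.09 q6 0.45 F [ 0.1 -0.1  0.5] shift [ 0.0053 -0.0054  0.1898] turn -0.0005 tilt [-4.e-04  1.e-04 -1.e+00] open 0.878 gf 0.0
```

{"method": "play_rows", "body": {"plan": [[75, [0.005, -0.005, 0.1], 0.0], [75, [0.005, -0.005, 0.205], 0.0], [75, [0.005, -0.005, 0.205], 0.0], [75, [0.005, -0.005, 0.205], 0.0], [45, [0.005, -0.005, 0.205], 0.0], [45, [0.005, -0.005, 0.205], 0.0], [45, [0.005, -0.005, 0.205], 0.0], [45, [0.005, -0.005, 0.205], 0.0], [45, [0.005, -0.005, 0.205], 0.0]]}}

```text
time_s: 3.55
eef_pos: [0.5203, -0.1634, 0.0327]
eef_rot: [0.002, 0.956, 0.292, 0.002]
wrist_force: [-0.8, -0.7, 7.9]
opening: 0.559
grasp_force: 61.4
```

```bash
python3 - <<'E'
from h import *
go([*NC,.03],-175.4)
E
```

```text
t 3.55 tcp [ 0.5203 -0.1634  0.0327] psi -56.05 q6 0.46 F [-0.8 -0.7  7.9] shift [-0.004  -0.0046  0.0066] turn 0.663 tilt [ 0.0022  0.0051 -1.    ] open 0.559 gf 61.4
```

{"method": "play_rows", "body": {"plan": [[45, [0, 0, -0.005], 0.04], [45, [0, 0, -0.005], 0.08], [45, [0, 0, -0.005], 0.12], [45, [0, 0, -0.005], 0.16], [45, [0, 0, -0.005], 0.2], [45, [0, 0, -0.005], 0.24], [45, [0, 0, -0.005], 0.28], [45, [0, 0, -0.005], 0.32], [45, [0, 0, -0.005], 0.36], [45, [0, 0, -0.005], 0.4]]}}

```text
time_s: 4.55
eef_pos: [0.5192, -0.163, 0.0333]
eef_rot: [0.001, 0.945, -0.328, 0.002]
wrist_force: [-0.5, -1.6, -2.1]
opening: 0.561
grasp_force: 61.8
```

{"method": "play_rows", "body": {"plan": [[45, [0, 0, 0], 0.04], [45, [0, 0, 0], 0.08], [45, [0, 0, 0], 0.12], [45, [0, 0, 0], 0.16], [45, [0, 0, 0], 0.2], [45, [0, 0, 0], 0.24], [45, [0, 0, 0], 0.263], [45, [0, 0, 0], 0.263], [45, [0, 0, 0], 0.263]]}}

```text
time_s: 5.45
eef_pos: [0.5186, -0.1634, 0.0329]
eef_rot: [0.001, 0.735, -0.678, 0.001]
wrist_force: [-2.2, -5.2, -0.7]
opening: 0.558
grasp_force: 61.9
```

```bash
python3 - <<'E'
from h import *
go([*NC,.03],-175.4)
p=camera("scene");im,X,Y=slot(p)
a=cv2.resize(p["image"][190:255,205:310],None,fx=5,fy=5,interpolation=cv2.INTER_CUBIC)
save("after.png",a)
E
```

```text
t 5.45 tcp [ 0.5186 -0.1634  0.0329] psi -175.31 q6 2.54 F [-2.2 -5.2 -0.7] shift [-0.0018  0.0016  0.0072] turn 0.0005 tilt [ 0.0028 -0.0012 -1.    ] open 0.558 gf 61.9
```

View pics/after.png

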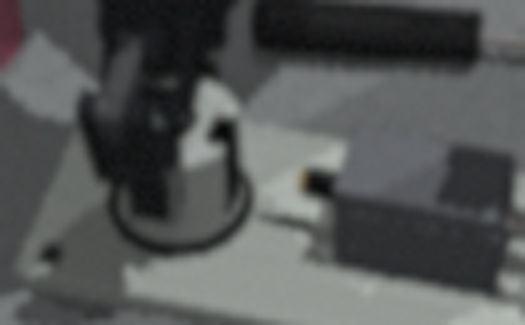

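{"method": "play_rows", "body": {"plan": [[75, [0, 0, 0], 0], [75, [0, 0, 0], 0], [75, [0, 0, 0], 0], [75, [0, 0, -0.1], 0], [75, [0, 0, -0.65], 0], [75, [0, 0, -0.65], 0], [75, [0, 0, -0.65], 0], [75, [0, 0, -0.65], 0], [75, [0, 0, -0.65], 0], [75, [0, 0, -0.65], 0]]}}

```text
time_s: 6.5
eef_pos: [0.52, -0.1627, 0.2963]
eef_rot: [-0.001, 0.735, -0.678, 0.004]
wrist_force: [-0.0, -0.1, 0.5]
opening: 0.88
grasp_force: 0.0
```

```bash
python3 - <<'E'
from h import *
L=NC+.175*FY;print(L)
go([*L,.29],-175.4)
ims=[]
for n in("top","scene"):
    p=camera(n);ims.append(slot(p)[0])
save("rect2.png",np.hstack(ims),1.4)
E
```

```text
[0.50386519 0.0116363 ]
t 6.5 tcp [ 0.52   -0.1627  0.2963] psi -175.36 q6 2.54 F [-0.  -0.1  0.5] shift [-0.4377  0.0051  0.0136] turn 0.0002 tilt [ 0.0047 -0.0074 -1.    ] open 0.88 gf 0.0
```

View pics/rect2.png

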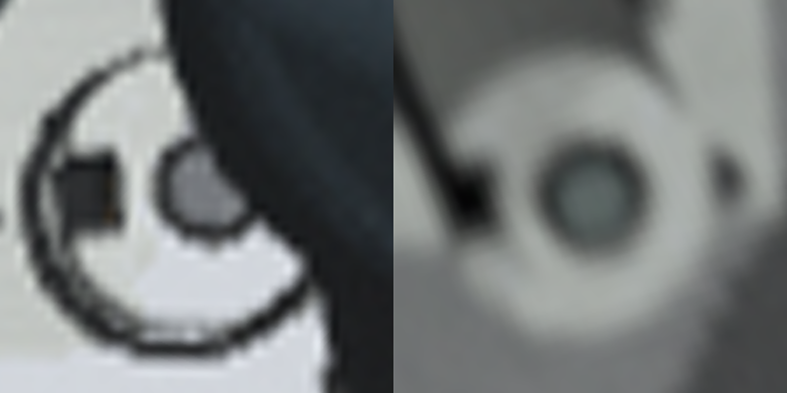

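{"method": "play_rows", "body": {"plan": [[75, [-0.1, 0.001, 0], 0], [75, [-0.2, 0.002, 0], 0], [75, [-0.3, 0.003, 0], 0], [75, [-0.4, 0.004, 0], 0], [75, [-0.437, 0.005, 0], 0], [75, [-0.437, 0.005, 0], 0]]}}

```text
time_s: 7.2
eef_pos: [0.501, 0.0141, 0.2894]
eef_rot: [0.001, 0.736, -0.677, -0.001]
wrist_force: [-0.6, -0.1, -0.2]
opening: 0.88
grasp_force: 0.0
```

```bash
python3 - <<'E'
from h import *
L=NC+.175*FY
go([*L,.216],-175.4)
p=camera("top");im,X,Y=slot(p)
g=im.max(-1);m=((g<105)).astype(np.uint8)
# slot blob: dark component in upper half; lens blob
n,l,s,c=cv2.connectedComponentsWithStats(m)
for i in range(1,n):
    if s[i,4]>200:print(s[i],np.round(c[i],1))
save("rect3.png",np.hstack([im,slot(camera("scene"))[0]]),1.4)
E
```

```text
t 7.2 tcp [0.501  0.0141 0.2894] psi -175.21 q6 2.85 F [-0.6 -0.1 -0.2] shift [ 0.0069 -0.0073  0.1835] turn 0.0011 tilt [-0.0012  0.0031 -1.    ] open 0.88 gf 0.0
[   11    32   235   229 15493] [ 87.  164.7]
[ 105   88   93   91 4408] [149.5 132.7]
```

View pics/rect3.png

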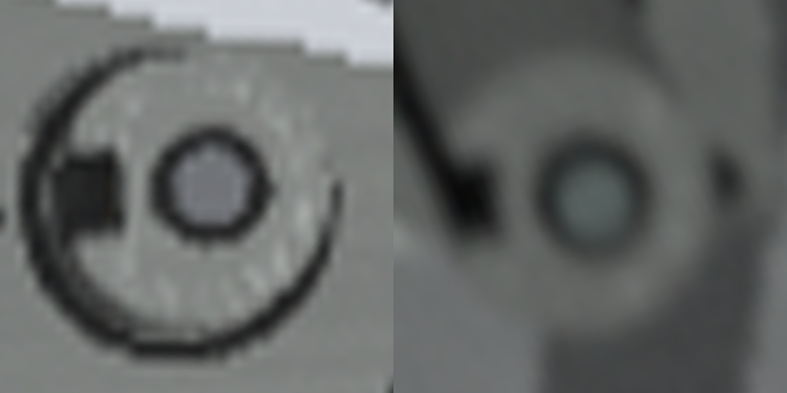

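{"method": "play_rows", "body": {"plan": [[75, [0.0, 0.0, 0.02], 0], [75, [0, 0, 0.02], 0], [75, [0, 0, 0.02], 0]]}}

```text
time_s: 7.6
eef_pos: [0.5019, 0.0112, 0.2826]
eef_rot: [0.0, 0.734, -0.679, -0.001]
wrist_force: [-0.5, 0.3, 0.4]
opening: 0.88
grasp_force: 0.0
```

```bash
python3 - <<'E'
from h import *
L=NC+.175*FY
go([*L,.211],-175.4)
E
```

```text
t 7.6 tcp [0.5019 0.0112 0.2826] psi -175.49 q6 2.85 F [-0.5  0.3  0.4] shift [-0.0006 -0.0053  0.1789] turn -0.0005 tilt [-3.0e-04  1.3e-03 -1.0e+00] open 0.88 gf 0.0
```

{"method": "play_rows", "body": {"plan": [[75, [0, -0.005, 0.08], 0], [75, [0, -0.005, 0.16], 0], [75, [0, -0.005, 0.178], 0], [75, [0, -0.005, 0.178], 0], [30, [0, -0.005, 0.178], 0], [30, [0, -0.005, 0.178], 0], [30, [0, -0.005, 0.178], 0], [30, [0, -0.005, 0.178], 0], [30, [0, -0.005, 0.178], 0], [30, [0, -0.005, 0.178], 0]]}}

```text
time_s: 8.6
eef_pos: [0.5041, 0.012, 0.2139]
eef_rot: [0.0, 0.735, -0.678, 0.001]
wrist_force: [-5.7, -0.8, 7.1]
opening: 0.389
grasp_force: 60.2
```

```bash
python3 - <<'E'
from h import *
o=get_obs();p0=o["eef_pos"]
for th in np.arange(.1,.83,.1): print(round(th,2),"x",np.round(-.15*np.sin(th)/.4,3),"z",np.round(.15*(1-np.cos(th))/.4,3))
go(p0,-175.4)
E
```

```text
0.1 x -0.037 z 0.002
0.2 x -0.075 z 0.007
0.3 x -0.111 z 0.017
0.4 x -0.146 z 0.03
0.5 x -0.18 z 0.046
0.6 x -0.212 z 0.065
0.7 x -0.242 z 0.088
0.8 x -0.269 z 0.114
t 8.6 tcp [0.5041 0.012  0.2139] psi -175.39 q6 2.85 F [-5.7 -0.8  7.1] shift [0. 0. 0.] turn 0.0 tilt [ 1.e-03 -5.e-04 -1.e+00] open 0.389 gf 60.2
```

{"method": "play_rows", "body": {"plan": [[30, [-0.019, 0, 0], 0], [30, [-0.037, 0, 0.002], 0], [30, [-0.056, 0, 0.004], 0], [30, [-0.075, 0, 0.007], 0], [30, [-0.093, 0, 0.012], 0], [30, [-0.111, 0, 0.017], 0], [30, [-0.129, 0, 0.023], 0], [30, [-0.146, 0, 0.03], 0], [30, [-0.146, 0, 0.03], 0]]}}

```text
time_s: 9.5
eef_pos: [0.4994, 0.0696, 0.2017]
eef_rot: [0.001, 0.735, -0.678, 0.001]
wrist_force: [-5.3, -5.8, 6.8]
opening: 0.39
grasp_force: 62.9
```

```bash
python3 - <<'E'
from h import *
go([0.5041,0.012,.2139],-175.4)
for th in(.45,.5,.55,.6,.65,.7,.75,.8): print(th,np.round(-.375*(np.sin(th)-np.sin(.4)),3),np.round(.375*(np.cos(.4)-np.cos(th)),3))
p=camera("scene");save("pull.png",p["image"][150:260,200:380],4)
E
```

```text
t 9.5 tcp [0.4994 0.0696 0.2017] psi -175.36 q6 2.97 F [-5.3 -5.8  6.8] shift [ 0.1446  0.     -0.03  ] turn 0.0002 tilt [ 3.3e-03 -4.0e-04 -1.0e+00] open 0.39 gf 62.9
0.45 -0.017 0.008
0.5 -0.034 0.016
0.55 -0.05 0.026
0.6 -0.066 0.036
0.65 -0.081 0.047
0.7 -0.096 0.059
0.75 -0.11 0.071
0.8 -0.123 0.084
```

View pics/pull.png

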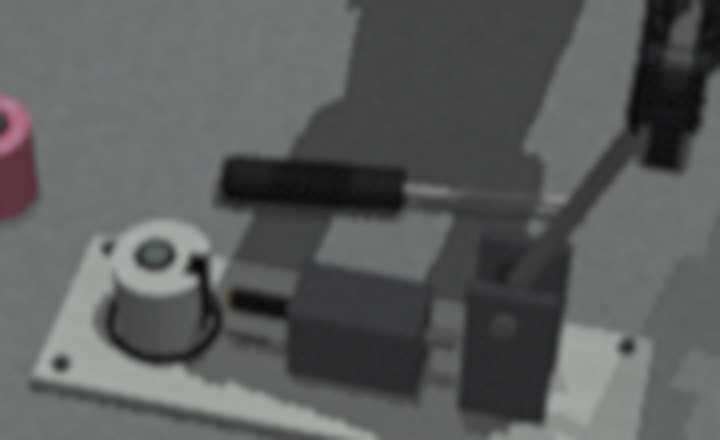

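{"method": "play_rows", "body": {"plan": [[30, [-0.017, 0, 0.008], 0], [30, [-0.034, 0, 0.016], 0], [30, [-0.05, 0, 0.026], 0], [30, [-0.066, 0, 0.036], 0], [30, [-0.081, 0, 0.047], 0], [30, [-0.096, 0, 0.059], 0], [30, [-0.11, 0, 0.071], 0], [30, [-0.121, 0, 0.082], 0], [30, [-0.121, 0, 0.082], 0], [30, [-0.121, 0, 0.082], 0]]}}

```text
time_s: 10.55
eef_pos: [0.4955, 0.1178, 0.169]
eef_rot: [0.001, 0.735, -0.678, 0.001]
wrist_force: [-6.2, -4.9, 7.8]
opening: 0.388
grasp_force: 64.9
```

```bash
python3 - <<'E'
from h import *
go([0.5041,0.012,.2139],-175.4)
o=get_obs()["eef_pos"];d=np.array(o[:2])-NC;print("th",np.arcsin((d@FY-.175)/.15))
p=camera("scene");save("pull2.png",p["image"][190:260,210:340],5)
E
```

```text
t 10.55 tcp [0.4955 0.1178 0.169 ] psi -175.36 q6 3.06 F [-6.2 -4.9  7.8] shift [ 2.656e-01  1.000e-04 -1.117e-01] turn 0.0002 tilt [ 0.0026  0.     -1.    ] open 0.388 gf 64.9
th 0.7892476030935008
```

View pics/pull2.png

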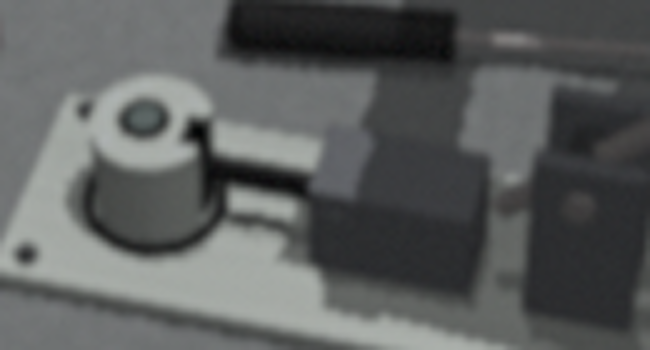

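{"method": "play_rows", "body": {"plan": [[30, [0, 0, 0], 0], [30, [0, 0, 0], 0], [30, [0.011, 0, -0.01], 0], [30, [0.025, 0, -0.023], 0], [30, [0.039, 0, -0.035], 0], [30, [0.055, 0, -0.046], 0], [30, [0.07, 0, -0.056], 0], [30, [0.087, 0, -0.065], 0], [30, [0.103, 0, -0.074], 0], [30, [0.121, 0, -0.082], 0]]}}

```text
time_s: 11.6
eef_pos: [0.4993, 0.0702, 0.2006]
eef_rot: [-0.0, 0.735, -0.678, -0.0]
wrist_force: [-4.2, 2.1, 4.7]
opening: 0.389
grasp_force: 63.1
```

{"method": "play_rows", "body": {"plan": [[30, [0.017, 0, -0.007], 0], [30, [0.035, 0, -0.013], 0], [30, [0.053, 0, -0.018], 0], [30, [0.071, 0, -0.023], 0], [30, [0.09, 0, -0.026], 0], [30, [0.109, 0, -0.028], 0], [30, [0.127, 0, -0.03], 0], [30, [0.146, 0, -0.03], 0], [30, [0.147, 0, -0.03], 0], [30, [0.147, 0, -0.03], 0]]}}

```text
time_s: 12.6
eef_pos: [0.5038, 0.0142, 0.2121]
eef_rot: [-0.002, 0.735, -0.678, -0.002]
wrist_force: [-5.3, 14.1, 7.0]
opening: 0.391
grasp_force: 62.4
```

```bash
python3 - <<'E'
from h import *
go([0.5041,0.012,.2139],-175.4)
E
```

```text
t 12.6 tcp [0.5038 0.0142 0.2121] psi -175.39 q6 2.85 F [-5.3 14.1  7. ] shift [ 0.0054 -0.0002 -0.0045] turn 0.0 tilt [-5.1e-03  1.0e-04 -1.0e+00] open 0.391 gf 62.4
```

{"method": "play_rows", "body": {"plan": [[60, [0, 0, 0], 0], [75, [0, 0, 0], 0], [75, [0, 0, 0], 0], [75, [0, 0, 0], 0], [75, [0, 0, -0.06], 0], [75, [0, 0, -0.15], 0], [75, [0, 0, -0.25], 0], [75, [0, 0, -0.25], 0], [75, [0, 0, -0.25], 0], [75, [0, 0, -0.25], 0]]}}

```text
time_s: 13.6
eef_pos: [0.5036, 0.0118, 0.3108]
eef_rot: [0.001, 0.735, -0.678, -0.001]
wrist_force: [-0.3, -0.1, -0.0]
opening: 0.875
grasp_force: 0.0
```

```bash
python3 - <<'E'
from h import *
go([0.5041,0.012,.2139],-175.4)
p=camera("scene");t=camera("top");w=cloud(p)
g=(w[...,2]>.2)&(w[...,2]<.26)&(abs(w[...,0]-.51)<.05)&(abs(w[...,1])<.06)
q=w[g];print("grip",np.round(q.min(0),3),np.round(q.max(0),3))
c=[cv2.resize(x,(390,330),interpolation=cv2.INTER_CUBIC) for x in(p["image"][150:260,220:350],slot(t)[0])]
save("end.png",np.hstack(c))
E
```

```text
t 13.6 tcp [0.5036 0.0118 0.3108] psi -175.41 q6 2.85 F [-0.3 -0.1 -0. ] shift [-0.0003 -0.0018  0.2423] turn -0.0001 tilt [-4.0e-04  1.8e-03 -1.0e+00] open 0.875 gf 0.0
grip [ 0.486 -0.003  0.201] [0.523 0.028 0.251]
```

View pics/end.png

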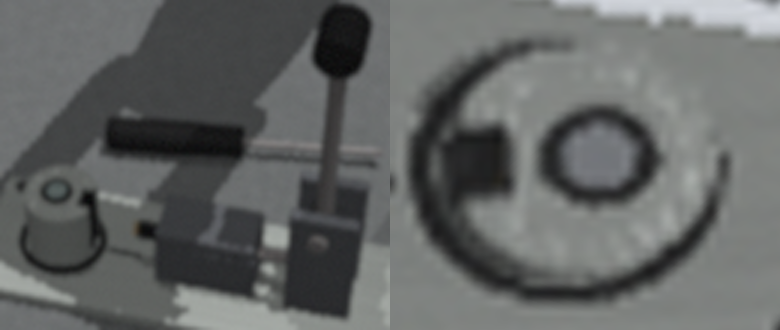

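The lever is upright at its starting position (grip top at crop pixel 340,40), the slot at (480,160) still faces the probe, and the gripper is clear.

```bash
python3 -c "
from bench import *
print(hand_in())"
```

```text
the job is handed in; nothing more can be done
None
```

The job is handed in (no verdict came back): the slot was turned to face the probe, the lever was pulled to about 0.79 rad with the probe in the slot, held for about 0.4 s and eased home slowly; the last pictures show the lever upright, the slot still facing the probe and the gripper clear.

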